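Lay the drained tin back on its base, lid up

ROBOT

A 6-joint arm with a two-finger parallel gripper is mounted at the origin on the work surface. World frame = base frame: x ahead of the robot, y to its left, z up, the work surface at z = 0. Lengths are in m, angles in rad, forces in N, time in s.
With the tool pointing down it reaches from about 0.25 to 0.725 m from the base axis. Payload 9.7 kg.
Tool frame: the origin (TCP) lies between the finger pads; the fingertips stand 22 mm ahead of it and the grasp point (between the pads) lies 3 mm ahead of it (env.nose_length is the distance from the TCP to the fingertips, in m); z points along the fingers, y is the direction in which the jaws open and shut (so a half turn about z gives the same grasp; the last joint's range is limited). The gripper opens to 85 mm and grips with 20 to 120 N. Pads are 22 mm wide; open, the fingers measure 114 mm over their backs; the gripper's body (76 mm by 85 mm) begins 54 mm behind the grasp point. The pads swing forward as they close: fully open they stand 13 mm farther back than shut.
Start: joints at [1.223, 0.087, 0.176, 1.66, 0, 1.571], TCP at [0.187, 0.517, 0.253] pointing down, gripper open.
Joint ranges: [-3.13, 3.13], [-0.85, 1.81], [-1.15, 1.24], [-2.2, 2.28], [-1.44, 1.52], [-3.14, 3.14]. Speed limits (rad/s): [2.22, 2.22, 2.57, 3.14, 3.14, 3.14].

INTERFACE

Orientations are given as a 3x3 rotation matrix whose columns are the frame's x, y, z axes.
In Python, from rig import env gives the robot as it stands.
- The arm moves only by the shell command python3 -m jog 'ROWS' [FORCE]. ROWS is a JSON object of lists of equal length, an entry for each row: "travel": the shift along the tool's x, y, z in m, a list of three; "roll": the turn about the tool's z in degrees; "jaw": the closure, from -1 (fully open) to 1 (shut). A call has 1 to 5 rows; each row is the pose to reach, as a shift and turn from the pose measured when the call began, along the tool's axes at that moment; what a row does not reach only later rows make up. A row lasts 1/8 s, in which the tool goes at most 62.5 mm and 10.7 degrees, less where a joint would pass 70% of its speed; a pose out of reach is approached as far as the arm can. A call with a gripper value outside its range is refused whole. The fingers move at their own pace and stop on an object; FORCE is the grip in N (left out, the last holds). Time passes only in rows, so rows that repeat a pose let the fingers close. It gives the time, the measured TCP pose, the force and the opening at its end, in the units of the state.
- env.get_obs(): the state, without advancing time (a new reading comes with each control period).
- env.grab_frame(name): name is "scene" or "top" or "wrist"; returns a dict with "frame" (400x640x3 uint8, red, green, blue), "depth" (400x640 float32, m along the optical axis (not along the pixel's ray), 0 where there is no reading), "fx", "fy", "cx", "cy" (pixels), "D" ([k1, k2, p1, p2, k3] as OpenCV has them; the pictures are not rectified), "eye" and "attitude" of the camera in the world. Camera axes: x right, y down, z forward; pixel columns grow to the right and rows downward; lengths in m; the calibration is good to about 2 mm. A picture is of the moment at which its call begins.
- env.close_job(): hands the job in, once; it reports no verdict.
The state is a dict: "time": time; "qpos": joint angles; "qvel": joint speeds; "effort": joint torques, N m; "tool_pos": TCP position; "orientation": TCP orientation; "contact_force": force on the tool from outside, world axes, zero at the start; "moment": the same for the moment, N m; "width": opening from 0.0 (shut) to 1.0 (fully open).
Only numpy, scipy, OpenCV 4.12 (cv2) and the standard library are available. Lean on these libraries where they do the work, as an engineer would, in place of code of your own. Each camera call takes 0.05 s, during which the arm holds its last target. There are 200 camera calls.

TASK

The oblong steel tin has been stood on its short end on the wooden board to drain, so its round knobbed lid faces sideways. Tip it a quarter turn over its bottom edge so that it lies on its base with the lid and knob facing straight up, wholly on the board, and let go of it. Leave the glass jar and the taller square-cornered can beside the board where they are.

Things in the scene. Friction and masses are not known exactly. Their poses are not given: they have to be found in the camera images.
- tin_center (a point): Centre of a loose closed steel tin (0.2-0.4 kg) standing on its short end: 64 mm along x, 80 along y, 110 along z (up at first). Its +x side, level at first and facing out over the board's end, is the lid side: mid-face a fixed round lid 56 mm across, 6 proud, black knob to 22 proud; bare above it. -x is the flat base. Pushed near the top of the lid side it tips over its lower -x edge, not slides
- board: Fixed wooden draining board lying on the bench, 300 mm along its x by 180 mm along its y by 12 mm thick; its origin is at the centre of its underside, its z is up. The tin stands near its +x end with clear board on the -x side, where it is to lie
- jar_center (a point): Middle (57 mm up) of a loose round glass jar with a yellow cap, 72 mm across, 115 mm tall, standing on the bench beside one long side of the board. Bystander: leave it
- can_center (a point): Middle (67 mm up) of a loose steel can, 60 by 85 by 135 mm tall, with a white screw cap and a small wire handle on top (153 mm in all), standing on the bench beside the other long side of the board. Bystander: leave it
Things that resemble listed ones, but are neither listed nor needed, are in the scene too. Leave any blue or orange look-alike of the part that bears tin_center alone.

How it is judged:
By the outcome, as a careful person would: the job done as asked, in the order asked, and still so for the second after the job is handed in, with the robot touching nothing.
It also fails if it takes over 27 s, if anything falls off the work surface, if the arm or the gripper's body presses on something with over 40 N, if the wrist force passes 120 N, or if a joint passes its speed limit or range.

## Working session

There is one attempt and no reset: what is moved stays moved. The work goes in short steps, Python scripts to look and compute and a shell command to move; the robot and the scene stay as the last step left them, time stands still between calls to the robot, and variables do not carry over. Pictures are saved under pics/ and viewed, about 8 in all and at most 12, crops included, and the job is handed in when it is done.

```bash
mkdir -p pics; ls; cat > h.py <<'E'
import numpy as np, cv2
from rig import env
def grab(n,tag):
    f=env.grab_frame(n); cv2.imwrite(f'pics/{tag}.png',f['frame'][:,:,::-1]); np.save(f'pics/{tag}.npy',f,allow_pickle=True); return f
def load(tag): return np.load(f'pics/{tag}.npy',allow_pickle=True).item()
def cloud(f):
    h,w=f['depth'].shape
    K=np.array([[f['fx'],0,f['cx']],[0,f['fy'],f['cy']],[0,0,1.]])
    u,v=np.meshgrid(np.arange(w),np.arange(h))
    p=cv2.undistortPoints(np.stack([u,v],-1).reshape(-1,1,2).astype(float),K,np.array(f['D'],float)).reshape(h,w,2)
    d=f['depth'][...,None]
    c=np.concatenate([p*d,d],-1)
    W=c@np.array(f['attitude']).T+np.array(f['eye']); W[f['depth']==0]=np.nan
    return W
E
python3 - <<'E'
from h import *
for n in('scene','top'):
    f=grab(n,n+'0'); print(n,f['eye'],np.round(f['attitude'],2).tolist())
print(env.get_obs())
E
```

```text
pics
scene [1.22068721 0.17806606 0.50036597] [[-0.25, 0.52, -0.82], [0.97, 0.15, -0.2], [0.02, -0.84, -0.54]]
top [0.34845191 0.01978853 1.04613307] [[-0.04, -0.98, 0.2], [-1.0, 0.04, -0.01], [0.0, -0.2, -0.98]]
{'time': 0.1, 'qpos': array([ 1.22299220e+00,  8.73917228e-02,  1.75246974e-01,  1.65981070e+00,
       -1.22846374e-05,  1.57080018e+00]), 'qvel': array([ 5.39796110e-04,  6.67959573e-05,  2.44623557e-03, -4.05373222e-04,
       -7.83520772e-04, -3.32014668e-04]), 'effort': array([-1.68922579e-04, -5.21562552e+01,  4.65650582e+01,  1.60346559e-02,
        3.39953942e-05,  3.40576548e-06]), 'tool_pos': array([0.18740257, 0.51690323, 0.25267854]), 'orientation': array([[-9.40122099e-01,  3.40837632e-01, -3.83519286e-04],
       [ 3.40837847e-01,  9.40121463e-01, -1.09390448e-03],
       [-1.22890995e-05, -1.15912166e-03, -9.99999328e-01]]), 'contact_force': array([ 0.52871006, -0.44581147, -0.5258188 ]), 'moment': array([-0.06344848, -0.01847986, -0.00460152]), 'width': 1.0010049869948887}
```

View pics/scene0.png

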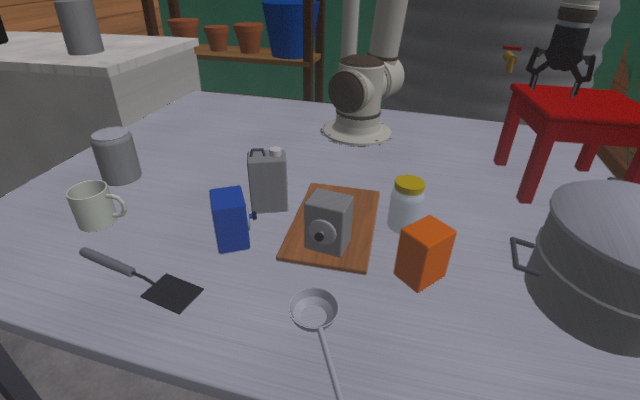

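View pics/top0.png

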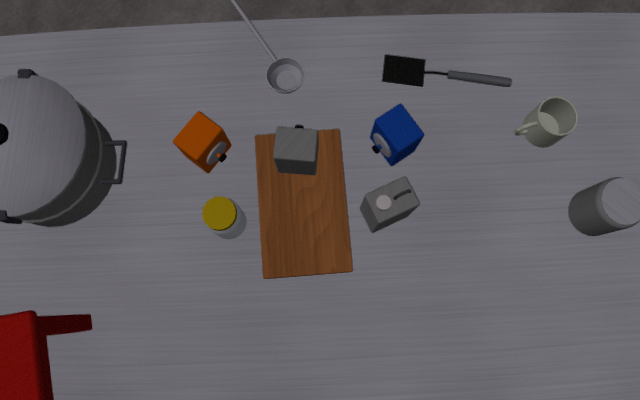

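The scene picture shows the tin at about (328,225), its lid facing the scene camera. In the top picture the board has corners near (257,135), (340,130), (352,271) and (264,278). The tin is at (297,150), the jar at (221,214) and the can at (390,204). The gripper is beside or above a red stool. Next I'll measure from depth.

```bash
python3 - <<'E'
from h import *
W=cloud(load('top0')); S=cloud(load('scene0'))
for n,(u,v) in dict(b1=(260,137),b2=(337,133),b3=(349,269),b4=(266,275),jar=(221,212),can=(388,204),blue=(400,125),orange=(203,135)).items(): print(n,W[v,u].round(3))
# tin top face: z 0.1..0.13 near
def box(W,u0,u1,v0,v1,z0,z1):
    P=W[v0:v1,u0:u1].reshape(-1,3); P=P[(P[:,2]>z0)&(P[:,2]<z1)]; return P
for nm,b in dict(tin=(268,325,118,180,.108,.135),can=(355,425,170,235,.125,.145),orange=(170,235,105,175,.08,.2),blue=(365,428,100,170,.08,.2),jar=(198,245,190,245,.1,.125)).items():
    P=box(W,*b); r=cv2.minAreaRect(P[:,:2].astype(np.float32)); print(nm,len(P),np.median(P[:,2]).round(4),r,cv2.boxPoints(r).round(3).tolist())
P=W.reshape(-1,3);P=P[(P[:,2]>.008)&(P[:,2]<.016)&(abs(P[:,0]-.42)<.25)&(abs(P[:,1]-.03)<.15)]
r=cv2.minAreaRect(P[:,:2].astype(np.float32)); print('board',len(P),r,cv2.boxPoints(r).round(3).tolist())
# lid face from scene
P=S[200:250,305:352].reshape(-1,3);print(S[208,330],S[240,345],S[205,312],S[245,315],S[237,319])
# red stool
P=W[310:400,0:95].reshape(-1,3);print('stool',np.nanmin(P,0),np.nanmax(P,0))
E
```

```text
b1 [0.691 0.129 0.013]
b2 [ 0.692 -0.033  0.014]
b3 [ 0.41  -0.043  0.011]
b4 [0.404 0.122 0.013]
jar [0.516 0.191 0.119]
can [ 0.512 -0.109  0.15 ]
blue [ 0.672 -0.149  0.11 ]
orange [0.667 0.227 0.111]
tin 1451 0.1212 ((0.6402459740638733, 0.051351744681596756), (0.08018363267183304, 0.06583552807569504), 82.90361022949219) [[0.6029999852180481, 0.01600000075995922], [0.6679999828338623, 0.00800000037997961], [0.6779999732971191, 0.08699999749660492], [0.6129999756813049, 0.0949999988079071]]
can 1274 0.1342 ((0.5244088768959045, -0.12034150958061218), (0.060293134301900864, 0.0852210521697998), 23.106611251831055) [[0.47999998927116394, -0.09300000220537186], [0.5130000114440918, -0.17100000381469727], [0.5690000057220459, -0.14800000190734863], [0.5350000262260437, -0.0689999982714653]]
orange 1506 0.1087 ((0.6675859093666077, 0.2368779182434082), (0.06871932744979858, 0.08087856322526932), 50.32250213623047) [[0.6150000095367432, 0.23600000143051147], [0.6769999861717224, 0.1850000023841858], [0.7210000157356262, 0.23800000548362732], [0.6579999923706055, 0.289000004529953]]
blu
[... 434 characters left out ...]
141388, 0.1850000023841858], [0.527999997138977, 0.15399999916553497], [0.5580000281333923, 0.20900000631809235], [0.5040000081062317, 0.23899999260902405]]
board 9837 ((0.4790411591529846, 0.03235623240470886), (0.2922780215740204, 0.3814074397087097), 89.89813232421875) [[0.2879999876022339, -0.11299999803304672], [0.6690000295639038, -0.11400000005960464], [0.6700000166893005, 0.17800000309944153], [0.289000004529953, 0.17900000512599945]]
[0.6681084  0.06079535 0.12081914] [0.65583017 0.09051642 0.04342249] [0.66670986 0.02642068 0.12014483] [0.66896015 0.03382886 0.02860653] [0.69134564 0.04711498 0.06854163]
stool [ 0.1725191   0.44954649 -0.00747793] [0.35066559 0.67808781 0.24443492]
```

```bash
python3 -m jog '{"travel":[[0,0,-0.04],[0,0,-0.08],[0,0,-0.08]],"roll":[-4,-9,-13],"jaw":[1,1,1]}' 40; cat > t.py <<'E'
from h import *
o=env.get_obs(); R=o['orientation']
e=np.array([.993,-.12,0]); c=np.array([.640,.051,0])
T=c+e*.060; 
for z in (.30,.13): 
    T[2]=z; print(z,T.round(3),(R.T@(T-o['tool_pos'])).round(4))
print(o['time'],o['tool_pos'],R.round(3).tolist(),env.nose_length,o['width'],np.degrees(np.arctan2(R[1,0],R[0,0])))
E
python3 t.py
```

```text
time: 0.48
tool_pos: [0.1876, 0.5175, 0.3355]
orientation: [[-0.993, 0.118, 0.001], [0.118, 0.993, 0.003], [-0.001, 0.003, -1.0]]
contact_force: [-0.4, -0.7, -0.7]
width: 0.375
0.3 [0.7   0.044 0.3  ] [-0.5643 -0.41    0.0348]
0.13 [0.7   0.044 0.13 ] [-0.5642 -0.4105  0.2047]
0.475 [0.1876198  0.51748661 0.33552972] [[-0.993, 0.118, 0.001], [0.118, 0.993, 0.003], [-0.001, 0.003, -1.0]] 0.022 0.37513593953226954 173.21842706810725
```

```bash
python3 -m jog '{"travel":[[-0.045,-0.033,0],[-0.09,-0.066,0],[-0.135,-0.1,0],[-0.18,-0.133,0],[-0.225,-0.165,0]],"roll":[0,0,0,0,0],"jaw":[1,1,1,1,1]}'; python3 -m jog '{"travel":[[-0.045,-0.033,0],[-0.09,-0.066,0],[-0.135,-0.1,0],[-0.18,-0.133,0],[-0.225,-0.165,0]],"roll":[0,0,0,0,0],"jaw":[1,1,1,1,1]}'; python3 t.py
```

```text
time: 1.1
tool_pos: [0.3926, 0.3256, 0.335]
orientation: [[-0.993, 0.118, 0.001], [0.118, 0.993, 0.003], [-0.0, 0.003, -1.0]]
contact_force: [1.1, 1.0, 0.8]
width: 0.002
time: 1.72
tool_pos: [0.5976, 0.1337, 0.3344]
orientation: [[-0.993, 0.118, 0.0], [0.118, 0.993, 0.003], [-0.0, 0.003, -1.0]]
contact_force: [1.5, 1.7, 0.5]
width: 0.002
0.3 [0.7   0.044 0.3  ] [-0.1119 -0.0773  0.0342]
0.13 [0.7   0.044 0.13 ] [-0.1118 -0.0778  0.2042]
1.725 [0.59762303 0.13368362 0.33438353] [[-0.993, 0.118, 0.0], [0.118, 0.993, 0.003], [-0.0, 0.003, -1.0]] 0.022 0.0017416825112187707 173.21480159946807
```

```bash
python3 -m jog '{"travel":[[-0.04,-0.027,0.015],[-0.08,-0.055,0.03],[-0.112,-0.0775,0.05],[-0.112,-0.0775,0.09],[-0.112,-0.0775,0.1]],"roll":[0,0,0,0,0],"jaw":[1,1,1,1,1]}'; python3 t.py; python3 - <<'E'
from h import *
f=grab('scene','s1'); cv2.imwrite('pics/s1c.png',cv2.resize(f['frame'][100:300,200:440,::-1],None,fx=3,fy=3))
E
```

```text
time: 2.35
tool_pos: [0.6989, 0.0433, 0.2302]
orientation: [[-0.993, 0.119, -0.006], [0.119, 0.993, 0.002], [0.006, 0.002, -1.0]]
contact_force: [-0.3, -0.5, -0.8]
width: 0.001
0.3 [0.7   0.044 0.3  ] [-0.0002  0.0007 -0.0698]
0.13 [0.7   0.044 0.13 ] [-0.0012  0.0005  0.1002]
2.35 [0.69887466 0.04326874 0.23017485] [[-0.993, 0.119, -0.006], [0.119, 0.993, 0.002], [0.006, 0.002, -1.0]] 0.022 0.0008019598209926287 173.1741826689971
```

View pics/s1c.png

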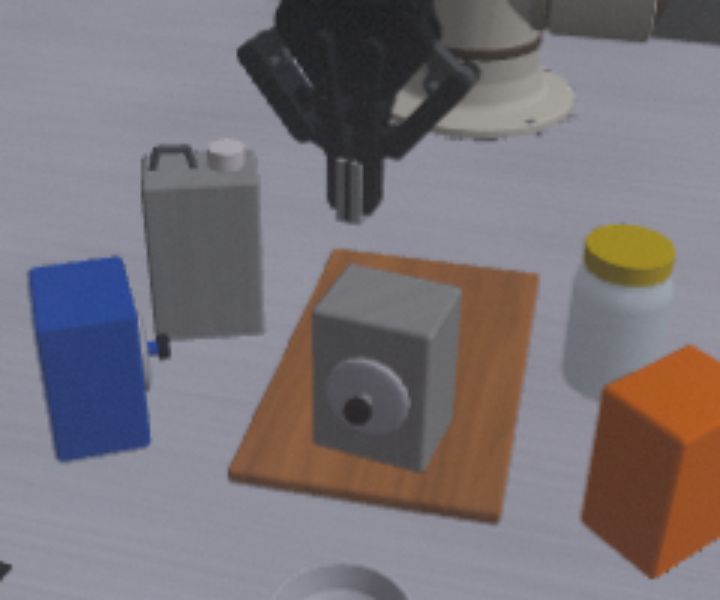

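The gripper is closed and hangs above and in front of the lid face (crop pixel 348,215). The tin's lid face is at crop (370,380). I'll lower next, then push in an arc.

```bash
python3 -m jog '{"travel":[[0,0,0.04],[0,0,0.08],[-0.001,0,0.1],[-0.001,0,0.1]],"roll":[0,0,0,0],"jaw":[1,1,1,1]}';  python3 -m jog '{"travel":[[0.005,0,0],[0.01,0,0],[0.015,0,0],[0.018,0,0],[0.02,0,0]],"roll":[0,0,0,0,0],"jaw":[1,1,1,1,1]}'; python3 - <<'E'
from h import *
f=grab('scene','s2'); cv2.imwrite('pics/s2c.png',cv2.resize(f['frame'][100:300,200:440,::-1],None,fx=3,fy=3))
E
```

```text
time: 2.9
tool_pos: [0.699, 0.0444, 0.1316]
orientation: [[-0.993, 0.117, -0.005], [0.117, 0.993, 0.002], [0.005, 0.002, -1.0]]
contact_force: [-0.0, -0.3, 0.1]
width: -0.001
time: 3.52
tool_pos: [0.6792, 0.0467, 0.1322]
orientation: [[-0.993, 0.117, -0.004], [0.117, 0.993, 0.002], [0.004, 0.002, -1.0]]
contact_force: [1.1, -0.3, -0.0]
width: 0.002
```

View pics/s2c.png

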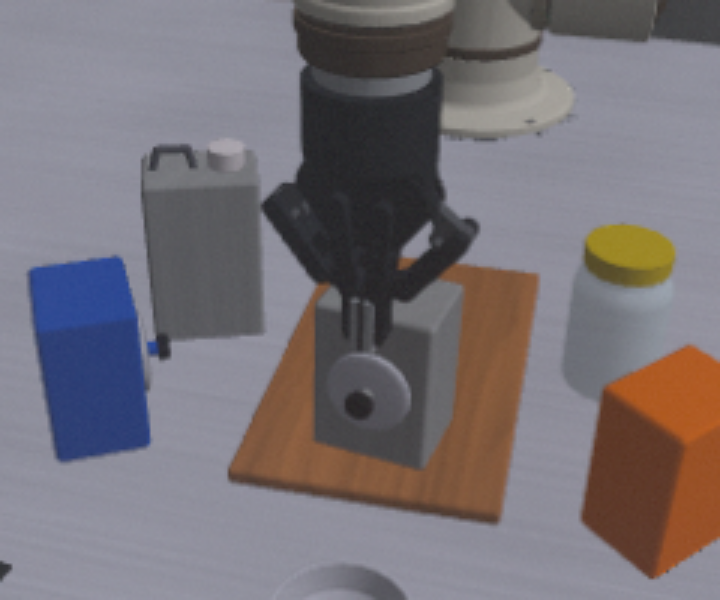

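The fingers touch the bare strip above the lid (crop 365,320), and the bystanders are untouched. I'll tip it now.

```bash
python3 -m jog '{"travel":[[0.006,0,-0.003],[0.012,0,-0.006],[0.018,0,-0.008],[0.024,0,-0.011],[0.03,0,-0.013]],"roll":[0,0,0,0,0],"jaw":[1,1,1,1,1]}'; python3 - <<'E'
from h import *
f=grab('scene','s3'); cv2.imwrite('pics/s3c.png',cv2.resize(f['frame'][100:300,200:440,::-1],None,fx=3,fy=3))
E
```

```text
time: 4.2
tool_pos: [0.6488, 0.0503, 0.1455]
orientation: [[-0.993, 0.117, -0.004], [0.117, 0.993, 0.002], [0.005, 0.002, -1.0]]
contact_force: [0.2, -1.2, 0.8]
width: 0.0
```

View pics/s3c.png

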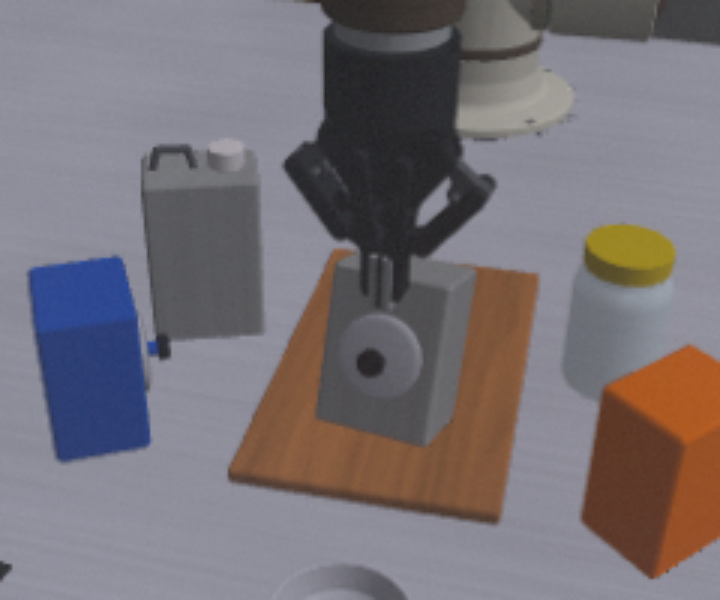

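It is tilting cleanly, about 15–18° so far. I'll continue past the balance point.

```bash
python3 -m jog '{"travel":[[0.006,0,-0.002],[0.012,0,-0.004],[0.018,0,-0.005],[0.024,0,-0.006],[0.03,0,-0.006]],"roll":[0,0,0,0,0],"jaw":[1,1,1,1,1]}'; python3 -m jog '{"travel":[[0.005,0,0],[0.008,0,0],[0.008,0,0],[0.008,0,0]],"roll":[0,0,0,0],"jaw":[1,1,1,1]}'; python3 - <<'E'
from h import *
f=grab('scene','s4'); cv2.imwrite('pics/s4c.png',cv2.resize(f['frame'][100:300,200:440,::-1],None,fx=3,fy=3))
E
```

```text
time: 4.88
tool_pos: [0.6182, 0.0539, 0.152]
orientation: [[-0.993, 0.117, -0.004], [0.117, 0.993, 0.002], [0.005, 0.002, -1.0]]
contact_force: [0.6, 0.1, -0.4]
width: 0.004
time: 5.38
tool_pos: [0.6103, 0.0549, 0.1521]
orientation: [[-0.993, 0.117, -0.004], [0.117, 0.993, 0.002], [0.005, 0.002, -1.0]]
contact_force: [-0.9, -0.2, 0.1]
width: 0.0
```

View pics/s4c.png

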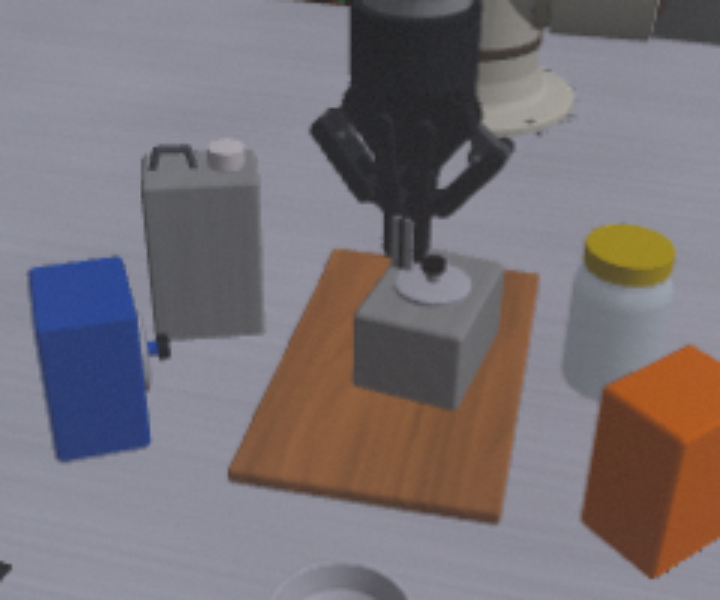

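The tin now lies with its lid and knob up (crop 433,265), on the board. I'll retreat upward and clear, then verify.

```bash
python3 -m jog '{"travel":[[0,0,-0.04],[0,0,-0.08],[0,0,-0.12],[-0.02,0,-0.15],[-0.02,0,-0.15]],"roll":[0,0,0,0,0],"jaw":[1,1,1,1,1]}'; python3 -m jog '{"travel":[[0,0.05,0],[0,0.1,0],[0,0.15,0],[0,0.2,0],[0,0.2,0]],"roll":[0,0,0,0,0],"jaw":[1,1,1,1,1]}'; python3 - <<'E'
from h import *
grab('scene','s5'); W=cloud(grab('top','t5'))
def r(m): P=W[m]; q=cv2.minAreaRect(P[:,:2].astype(np.float32)); print(len(P),np.percentile(P[:,2],[5,50,95]).round(4),q,cv2.boxPoints(q).round(3).tolist())
x,y,z=W[...,0],W[...,1],W[...,2]
near=(x>.4)&(x<.7)&(y>-.03)&(y<.13)
r(near&(z>.066)&(z<.079)); r(near&(z>.088)&(z<.11)); 
r((x>.45)&(x<.6)&(y<-.06)&(y>-.19)&(z>.125)&(z<.145))
r((x>.45)&(x<.58)&(y>.14)&(y<.25)&(z>.1)&(z<.125))
E
```

```text
time: 6.05
tool_pos: [0.6323, 0.052, 0.3037]
orientation: [[-0.993, 0.118, -0.001], [0.118, 0.993, 0.003], [0.001, 0.003, -1.0]]
contact_force: [-0.5, 0.4, -0.3]
width: 0.002
time: 6.68
tool_pos: [0.6554, 0.2542, 0.3012]
orientation: [[-0.993, 0.114, -0.004], [0.114, 0.994, 0.002], [0.005, 0.001, -1.0]]
contact_force: [-0.2, -0.4, -0.2]
width: -0.003
1728 [0.0719 0.0754 0.0783] ((0.5472659468650818, 0.06303170323371887), (0.08049911260604858, 0.11129693686962128), 82.99213409423828) [[0.4869999885559082, 0.029999999329447746], [0.5979999899864197, 0.01600000075995922], [0.6069999933242798, 0.09600000083446503], [0.4970000088214874, 0.10999999940395355]]
74 [0.0937 0.0972 0.1001] ((0.5468931198120117, 0.06284201890230179), (0.01600603573024273, 0.016587167978286743), 24.764476776123047) [[0.5360000133514404, 0.06700000166893005], [0.5429999828338623, 0.052000001072883606], [0.5580000281333923, 0.05900000035762787], [0.5509999990463257, 0.07400000095367432]]
1277 [0.1306 0.1341 0.1374] ((0.5244597792625427, -0.12032514810562134), (0.06040652468800545, 0.08527722954750061), 22.85902976989746) [[0.47999998927116394, -0.09300000220537186], [0.5130000114440918, -0.17100000381469727], [0.5690000057220459, -0.14800000190734863], [0.5360000133514404, -0.0689999982714653]]
393 [0.1098 0.1143 0.1171] ((0.5234116911888123, 0.18032556772232056), (0.06139741465449333, 0.026616765186190605), 24.024921417236328) [[0.49000000953674316, 0.18000000715255737], [0.5009999871253967, 0.15600000321865082], [0.5569999814033508, 0.1809999942779541], [0.5460000038146973, 0.20499999821186066]]
```

View pics/t5.png

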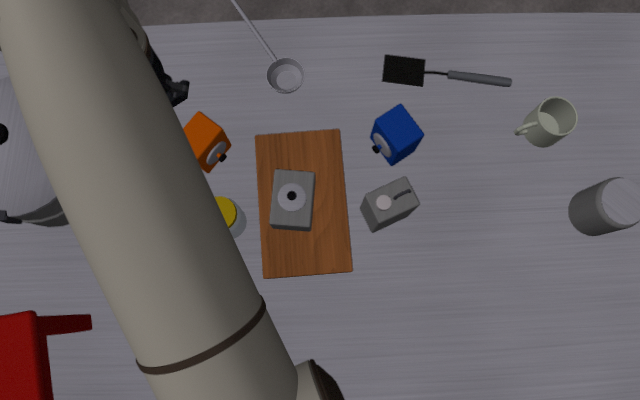

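The top view shows the tin flat at (292,197), lid up and well inside the board. The can is unmoved, and the visible part of the jar is where it was. I'll hand it in.

```bash
python3 -c "
from rig import env
o=env.get_obs();print(abs(o['qvel']).max(),o['contact_force']);env.close_job()"
```

```text
0.0286322976119525 [ 0.16372679 -0.15588625 -0.16681216]
the job is handed in; nothing more can be done
```

I pushed the tin with closed fingers on the bare strip above its lid. It tipped over its lower -x edge and now lies on its base, lid and knob straight up. I then moved the gripper up and well away, and handed the job in at about 6.8 s.

- **Tin:** the top-camera depth puts its upper face at z ≈ 0.075 m, about what lying flat on the board gives (0.076 m). The face is centred near (0.547, 0.063) and the knob sits mid-face. The edges of the tin are well inside the board.
- **Can:** its measured position is the same as before to within 0.1 mm.
- **Jar:** the arm hid part of it in the last top picture, so I couldn't re-measure its centre. It looked unmoved in the scene pictures through the tipping and where visible in the last top view.
- **Forces:** wrist force readings stayed under about 3 N at the end of each move. The tin fell freely after its balance point and stayed flat.

No check failed or disagreed.

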